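# Loosen the left-hand wheel nut

### The job

The grinding wheel on the spindle with the red flange is to be changed. Its wing nut has a left-hand thread: loosen it by about a quarter turn, without tightening it further first, then let go. Leave the right-hand nut on the spindle with the blue flange as it is.

Things in the scene. Friction and masses are not known exactly. Their poses are not given: they have to be found in the camera images.
- lh_grip (a point): Steel wing nut on the red-flanged spindle: dark upright bar 62 long, 14 thick, 30 high, red dot and notch marks on top. Point on the spindle axis, 136 above the bench, 9 under the bar's top (grip here); mm. x along the bar, y across it (close fingers along y), z up. Below the point: hub radius 12.5 from 16 down, red flange radius 28 at 35, grinding wheel radius 52 at 44. Stand fixed.
- rh_grip (a point): Steel wing nut on the blue-flanged spindle: dark upright bar 62 long, 14 thick, 30 high, blue dot on top. Point on the spindle axis, 136 above the bench, 9 under the bar's top (grip here); mm. x along the bar, y across it (close fingers along y), z up. Below the point: hub radius 12.5 from 16 down, blue flange radius 28 at 35, grinding wheel radius 52 at 44. Stand fixed.
- lh_nut (a joint): Turn of the red-flanged nut, rad: 0 at the start (tight), growing CLOCKWISE seen from above. Left-hand thread, so clockwise loosens it and anticlockwise tightens it. Turning takes about 0.2 N m; the nut stays where it is left. It has 2.5 rad of travel in the loosening direction, rising 1.3 mm per rad, and 0.25 rad in the tightening direction to a hard stop.
- rh_nut (a joint): Turn of the blue-flanged nut, rad: 0 at the start (tight), growing CLOCKWISE seen from above. Ordinary right-hand thread, so anticlockwise (negative) would loosen it; it is to stay at 0. Turning takes about 0.2 N m; the nut stays where it is left. It has 2.5 rad of travel in the loosening direction, rising 1.3 mm per rad, and 0.25 rad in the tightening direction to a hard stop.

How it is judged:
By the outcome, as a careful person would: the job done as asked, in the order asked, and still so for the second after the job is handed in, with the robot touching nothing.
It also fails if it takes over 32 s, if anything falls off the work surface, if the arm or the gripper's body presses on something with over 40 N, if the wrist force passes 120 N, or if a joint passes its speed limit or range.

### The arm

A 7-joint arm with a two-finger parallel gripper is mounted at the origin on the work surface; the furniture and walls round the work are solid. World frame = base frame: x ahead of the robot, y to its left, z up, the work surface at z = 0. Lengths are in m, angles in rad, forces in N, time in s.
With the tool pointing down it reaches from about 0.425 to 0.925 m from the base axis. Payload 6.8 kg.
Tool frame: the origin (TCP) lies on the centre line of the jaws, within the pads' length; the fingertips stand 25 mm ahead of it and the grasp point (between the pads) lies 6 mm ahead of it; z points along the fingers, y is the line along which they close (so a half turn about z gives the same grasp; the last joint's range is limited). The gripper opens to 85 mm and grips with 20 to 120 N. Pads are 22 mm wide; open, the fingers measure 114 mm over their backs; the gripper's body (76 mm by 85 mm) begins 54 mm behind the grasp point. The pads swing forward as they close: fully open they stand 13 mm farther back than shut.
Start: joints at [-1.235, 0.477, 0.022, 1.555, -0.011, 1.109, -0.083], TCP at [0.29, 0.61, 0.256] pointing down, gripper open.
Joint ranges: [-2.96, 2.96], [-0.34, 2.1], [-1.41, 1.46], [0.24, 2.44], [-1.37, 4.51], [0.17, 1.92], [-2.96, 2.96]. Speed limits (rad/s): [2.39, 2.39, 3.14, 3.14, 3.14, 3.14, 3.14].

### API

Orientations are given as a rotation vector (axis times angle).
In Python, from bench import status, imaging, workorder gives the robot as it stands.
- The arm moves only by the tool send_rows, never from a script. Its argument "steps" is a list of rows, each an object of numbers: "dx", "dy", "dz": the shift along the tool's x, y, z in cm; "yaw": the turn about the tool's z in degrees; "gripper": the opening, from 0 (shut) to 1 (fully open). A call has 1 to 5 rows; each row is the pose to reach, as a shift and turn from the pose commanded when the call began, along the tool's axes at that moment; what a row does not reach only later rows make up. A row lasts 1/8 s, in which the tool goes at most 62.5 mm and 10.7 degrees, less where a joint would pass 70% of its speed; a pose out of reach is approached as far as the arm can. A call with a gripper value outside its range is refused whole. The fingers move at their own pace and stop on an object; "force" is the grip in N (left out, the last holds). Time passes only in rows, so rows that repeat a pose let the fingers close. It gives the time, the measured TCP pose, the force, the opening and the grip force at its end, in the units of the state.
- status.get_obs(): the state, without advancing time (a new reading comes with each control period).
- imaging.grab_frame(name): name is "scene" or "side" or "wrist"; returns a dict with "color" (384x512x3 uint8, red, green, blue), "depth" (384x512 float32, m along the optical axis (not along the pixel's ray), 0 where there is no reading), "K" (3x3 intrinsics, pixels), "R" (3x3) and "t" (3): a world point X has camera coordinates R X + t. Camera axes: x right, y down, z forward; pixel columns grow to the right and rows downward; lengths in m; the calibration is good to about 2 mm. A picture is of the moment at which its call begins.
- workorder.hand_in(): hands the job in; it is judged then, once.
The state is a dict: "clock": time; "joints": joint angles; "qvel": joint speeds; "tau": joint torques, N m; "tcp_pos": TCP position; "orientation": TCP orientation; "contact_force": force on the tool from outside, world axes, zero at the start; "moment": the same for the moment, N m; "grip_width": finger opening in m; "gripper_force": force on a finger pad.
Only numpy, scipy, OpenCV 4.12 (cv2) and the standard library are available. Lean on these libraries where they do the work, as an engineer would, in place of code of your own. Each camera call takes 0.05 s, during which the arm holds its last target. There are 200 camera calls.

## Working session

There is one attempt and no reset: what is moved stays moved. The work goes in short steps, Python scripts to look and compute and a tool call to move; the robot and the scene stay as the last step left them, time stands still between calls to the robot, and variables do not carry over. Pictures are saved under pics/ and viewed, at most 10 in all, crops included, and the job is handed in when it is done.

Besides the shell and the picture viewer there is one more tool, called after "Request:" as name([rows], argument=value, ...), one row to a line, values as JSON. send_rows: Moves the arm, as the interface text tells. Its arguments: {"type":"object","properties":{"steps":{"type":"array"},"force":{"type":"number"}},"required":["steps"]}

```bash
mkdir -p pics
cat > h.py <<'E'
import numpy as np, cv2
from bench import status, imaging, workorder
def grab(n):
    f=imaging.grab_frame(n); np.savez('f_'+n+'.npz',**f); return f
def world(f,u,v,d):
    K=f['K']; c=np.stack([(u-K[0,2])/K[0,0]*d,(v-K[1,2])/K[1,1]*d,d],-1)
    return (c-f['t'])@f['R']
def cloud(f):
    v,u=np.mgrid[:384,:512]; return world(f,u,v,f['depth'])
E
python3 - <<'E'
from h import *
fs=[grab(n) for n in('scene','side')]
cv2.imwrite('pics/a.png',cv2.resize(np.vstack([f['color'][:,:,::-1] for f in fs]),(400,600)) if 0 else np.hstack([cv2.resize(f['color'],(400,300))[:,:,::-1] for f in fs]))
for f in fs:
    P=cloud(f);c=f['color'].astype(int)
    ok=f['depth']>0
    r,g,b=c[...,0],c[...,1],c[...,2]
    for n,m in(('red',(r>110)&(g<70)&(b<70)),('blue',(b>110)&(r<70)&(g<110)),('bar',(P[...,2]>.140)&(P[...,2]<.150)&(c.max(-1)<110))):
        m=(m&ok).astype(np.uint8); k,l,s,ce=cv2.connectedComponentsWithStats(m)
        for i in range(1,k):
            if s[i,4]>5: print(n,s[i],ce[i].round(),P[l==i].mean(0).round(3),P[l==i].min(0).round(3),P[l==i].max(0).round(3))
print(status.get_obs())
E
```

```text
red [152  59   3   4  10] [153.  61.] [0.558 1.039 0.09 ] [0.554 1.034 0.084] [0.562 1.048 0.095]
red [226 177  22  13 100] [238. 185.] [0.509 0.128 0.102] [0.487 0.118 0.097] [0.538 0.153 0.105]
red [225 179   4   4   9] [227. 181.] [0.494 0.152 0.104] [0.49  0.146 0.101] [0.499 0.158 0.106]
red [231 205  13   5  45] [237. 207.] [0.505 0.124 0.048] [0.494 0.119 0.042] [0.517 0.133 0.053]
red [343 353  13  24 177] [349. 368.] [ 0.475 -0.344  0.096] [ 0.468 -0.35   0.082] [ 0.484 -0.333  0.122]
blue [204  45  45  25 971] [224.  57.] [0.739 0.785 0.153] [0.644 0.657 0.15 ] [0.836 0.935 0.156]
blue [128 164   7   7  10] [131. 167.] [0.34  0.458 0.011] [0.332 0.417 0.001] [0.346 0.494 0.033]
blue [110 170   3   5  15] [111. 172.] [0.288 0.462 0.007] [0.285 0.44  0.003] [0.293 0.476 0.019]
blue [114 173   5   3   8] [116. 174.] [0.299 0.447 0.005] [0.293 0.442 0.004] [0.304 0.454 0.007]
blue [111 182   8   3  14] [114. 183.] [0.285 0.396 0.013] [0.277 0.357 0.003] [0.293 0.415 0.033]
blue [264 235   6   3  10] [267. 236.] [ 0.475 -0.086  0.133] [ 0.465 -0.106  0.003] [0.54  0.061 0.149]
b
[... 2951 characters left out ...]

{'clock': 0.1, 'joints': array([-1.2351422 ,  0.47775066,  0.02237725,  1.55631283, -0.01148854,
        1.10927987, -0.0831085 ]), 'qvel': array([-0.00169647, -0.00095136, -0.00038907, -0.00120543, -0.00018385,
        0.00051069,  0.00104591]), 'tau': array([ 3.38424339e-03, -5.97754490e+01,  1.61302574e+00, -2.81953990e+01,
        1.27931993e-02,  5.07388817e-03, -1.98809204e-05]), 'tcp_pos': array([0.28962619, 0.60918855, 0.25541808]), 'orientation': array([-6.91315702e-01, -3.06436480e+00,  2.52536530e-03]), 'contact_force': array([ 0.41492318, -0.32545119, -0.35086121]), 'moment': array([ 0.00592002, -0.06280198,  0.01097012]), 'gripper_force': 0.0, 'grip_width': 0.08512049154536444}
```

View pics/a.png

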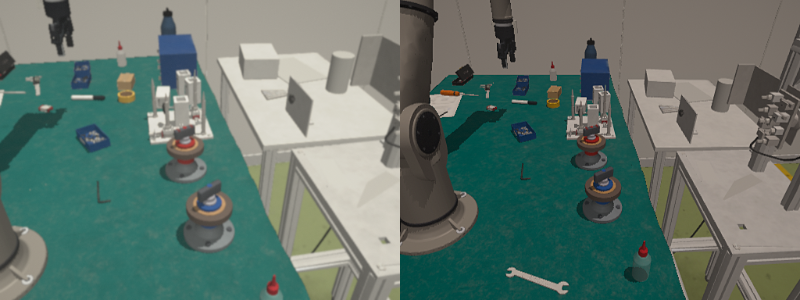

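The left (scene) picture shows the red spindle's nut at about (185,132) and the blue one at about (208,190). White columns stand just behind the red spindle. Next I'll measure the bar directions and those columns.

Run:
```python
from h import *
fs=[dict(np.load(f'f_{n}.npz')) for n in('scene','side')]
cr=[cv2.resize(f['color'][y:y+100,x:x+133,::-1],(400,300),interpolation=cv2.INTER_CUBIC) for f,y,x in((fs[0],120,180),(fs[1],110,190))]
cv2.imwrite('pics/b.png',np.hstack(cr))
P=np.vstack([cloud(f)[f['depth']>0] for f in fs])
H=np.zeros((16,16))
for i in range(16):
  for j in range(16):
    y=.34-.02*i;x=.36+.02*j
    m=(abs(P[:,0]-x)<.01)&(abs(P[:,1]-y)<.01)&(P[:,2]<.6)
    H[i,j]=P[m,2].max()*1000 if m.any() else -1
print('cols x .36.. step .02; rows y .34 down');print(H.astype(int))
for f in fs:
  Q=cloud(f)
  for c in((.512,.139),(.467,-.106)):
    m=(np.hypot(Q[...,0]-c[0],Q[...,1]-c[1])<.042)&(Q[...,2]>.125)&(Q[...,2]<.16)&(f['depth']>0)
    q=Q[m]; t=q[q[:,2]>.141,:2]; (cx,cy),wh,a=cv2.minAreaRect(t.astype(np.float32)*1000)
    e=np.linalg.svd(t-t.mean(0))[2][0] if len(t)<2000 else 0
    print(len(t),cx,cy,wh,a,'pca',np.degrees(np.arctan2(e[1],e[0])),t.mean(0))
from scipy.spatial.transform import Rotation as R
print(R.from_rotvec(status.get_obs()['orientation']).as_matrix().round(3))
```

```text
cols x .36.. step .02; rows y .34 down
[[  5   6   4   5   5  24  34  36 161 165  26  37  -1   9  13  10]
 [  5   5   5   5   5  10  14  26 134 128  -1  -1   9  12  11  12]
 [  5   4   6   4   5   5   4  11  11  -1  -1  -1   9  13 162  13]
 [  4   5   5   5   5   4   4   4  -1  -1  -1  -1  -1  12  19  14]
 [  7   6   5   5   6   5   5   4  -1  -1  -1  -1  -1   5   8  10]
 [  5   5   5   5   5   4   6   4  -1  -1  -1  -1   0   5   5   6]
 [  5   4   6   6   5   5   5   6  -1  -1  -1   2   4   5   4   4]
 [  5   4   5   5   5   7  16  94  -1  -1   1   4   5   4   4   6]
 [  4   4   4   5   5  93  96  97  -1  96  95   5   4   6   4   8]
 [  5   4   5   4   4  95 104 147 147 149  96  14   6   5   5   7]
 [  5   5   5   4   4  96 148 149 149 148  97  14   5   5   5   7]
 [  6   5   5   6   5  96  97 106 109 103  96   5   4   5   5   7]
 [  5   4   5   5   5  16  95  97  96  95  94   4   4   5   5   7]
 [  4   5   6   5   5   4   4  16  16  15   5   5   6   6   5   7]
 [  5   5   5   5   5   4   5   5   5   5   4   6   4   4   6   5]
 [  5   4   5   6   5   5   5   6  -1  -1   3   5   4   5   5   6]]
148 512.6347045898438 145.147705078125 (60.76060104370117, 17.923189163208008) 9.496445655822754 pca -172.50947098425937 [0.51211671 0.14231047]
245 467.0212707519531 -104.31241607666016 (61.45872116088867, 15.94649887084961) 17.074304580688477 pca -163.84477768579657 [ 0.46581925 -0.10602824]
78 513.2455444335938 144.25326538085938 (60.487159729003906, 14.977781295776367) 9.307050704956055 pca -172.7170399942106 [0.51297058 0.14379692]
130 466.66009521484375 -103.20599365234375 (60.47859191894531, 13.884742736816406) 16.786754608154297 pca -164.1541504313816 [ 0.46569422 -0.1046987 ]
[[-0.903  0.429 -0.001]
 [ 0.429  0.903 -0.002]
 [-0.    -0.002 -1.   ]]
```

View pics/b.png

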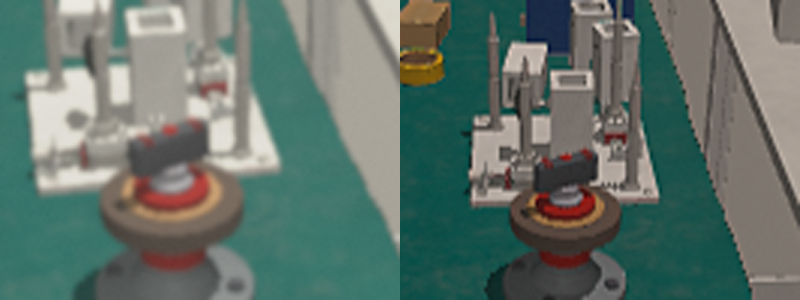

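The red nut sits near (0.513, 0.144) with its bar at about +9°. I'll approach by going up and around the fixture on the side nearer the robot.

Request:
send_rows([
  {"dx": -1.8,"dy": -2.9,"dz": -2,"yaw": -7,"gripper": 1},
  {"dx": -3.6,"dy": -5.8,"dz": -4,"yaw": -14,"gripper": 1},
  {"dx": -5.4,"dy": -8.7,"dz": -6,"yaw": -21,"gripper": 1},
  {"dx": -7.2,"dy": -11.6,"dz": -6,"yaw": -28,"gripper": 1},
  {"dx": -9,"dy": -14.5,"dz": -6,"yaw": -34,"gripper": 1},
])

```text
clock: 0.72
tcp_pos: [0.3089, 0.4387, 0.3162]
orientation: [-0.24, 3.132, -0.0]
contact_force: [0.3, -0.0, -0.5]
grip_width: 0.0851
gripper_force: 0.0
```

```bash
cat >> h.py <<'E'
from scipy.spatial.transform import Rotation as Ro
def to(x,y,z,ang=None):
    o=status.get_obs(); M=Ro.from_rotvec(o['orientation']).as_matrix(); p=o['tcp_pos']
    a=np.degrees(np.arctan2(M[1,0],M[0,0])); d=M.T@(np.array([x,y,z])-p)
    print('p',p.round(4),'toolx ang',a.round(2),'tilt',M[:,2].round(3),'j',o['joints'].round(2),'t',o['clock'],'move cm',(d*100).round(2),'yaw', None if ang is None else (a-ang+180)%360-180, 'F',o['contact_force'].round(1),'M',o['moment'].round(2),'w',o['grip_width'],o['gripper_force'])
E
python3 -c "
from h import *
to(.42,.29,.3,189)
to(.48,.144,.3,189)"
```

```text
p [0.3089 0.4387 0.3162] toolx ang -171.23 tilt [ 0. -0. -1.] j [-1.02  0.2  -0.06  1.81  0.01  1.13  0.64] t 0.725 move cm [ -8.71 -16.39   1.63] yaw -0.22633304029989176 F [ 0.3 -0.  -0.5] M [-0.03 -0.03  0.01] w 0.08508464851523684 0.0
p [0.3089 0.4387 0.3162] toolx ang -171.23 tilt [ 0. -0. -1.] j [-1.02  0.2  -0.06  1.81  0.01  1.13  0.64] t 0.725 move cm [-12.41 -31.74   1.63] yaw -0.22633304029989176 F [ 0.3 -0.  -0.5] M [-0.03 -0.03  0.01] w 0.08508464851523684 0.0
```

Request:
send_rows([
  {"dx": -2.9,"dy": -5.4},
  {"dx": -5.8,"dy": -10.8},
  {"dx": -8.7,"dy": -16.4},
  {"dx": -10,"dy": -21},
  {"dx": -11,"dy": -26},
])

```text
validation failed for argument at $.st...
```

Request:
send_rows([
  {"dx": 0,"dy": -4},
  {"dx": 0,"dy": -5.7},
  {"dx": 0,"dy": -5.7},
  {"dx": 0,"dy": -5.7},
])

```text
validation failed for argument at $.st...
```

Run:
```python
from h import *
f=grab('wrist'); P=cloud(f); c=f['color'].astype(int); ok=f['depth']>0
cv2.imwrite('pics/c.png',f['color'][:,:,::-1])
m=ok&(np.hypot(P[...,0]-.513,P[...,1]-.144)<.05)&(P[...,2]>.138)&(P[...,2]<.155)
v,u=np.nonzero(m); q=P[m]; print(len(q),np.median(q[:,2]))
(cx,cy),wh,a=cv2.minAreaRect((q[:,:2]*1000).astype(np.float32)); print(cx,cy,wh,a,q.mean(0),u.mean(),v.mean())
r=m&(c[...,0]>120)&(c[...,1]<80); 
k,l,s,ce=cv2.connectedComponentsWithStats(r.astype(np.uint8))
for i in range(1,k): print(s[i],ce[i],P[l==i].mean(0))
to(.513,.144,.22,189)
```

```text
0 nan
0.0 0.0 (0.0, 0.0) 0.0 [nan nan nan] nan nan
p [0.3103 0.4341 0.316 ] toolx ang -171.23 tilt [ 0.    -0.004 -1.   ] j [-1.02  0.19 -0.06  1.82  0.01  1.14  0.64] t 0.775 move cm [-15.61 -31.72   9.71] yaw -0.22643213972395415 F [-0.4 -4.7 -2.2] M [-0.29  0.03  0.04] w 0.0851494810988404 0.0
  return _methods._mean(a, axis=axis, dtype=dtype,
  ret = ret.dtype.type(ret / rcount)
<stdin>:6: RuntimeWarning: Mean of empty slice.
  ret = um.true_divide(
```

View pics/c.png

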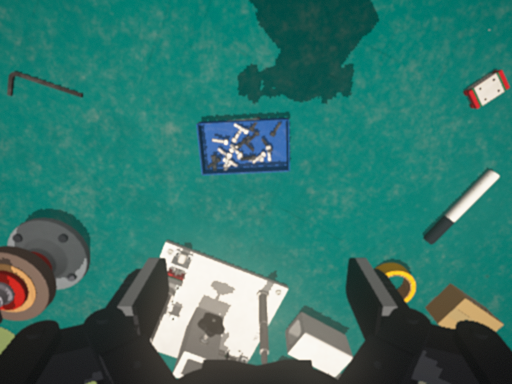

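The moves were refused, probably because every row needs every field. The picture is from the old place: red spindle at (15,290), fixture at (220,310). I'll send full rows.

Request:
send_rows([
  {"dx": -2.9,"dy": -5.4,"dz": 0,"yaw": 0,"gripper": 1},
  {"dx": -5.8,"dy": -10.8,"dz": 0,"yaw": 0,"gripper": 1},
  {"dx": -8.7,"dy": -16.2,"dz": 0,"yaw": 0,"gripper": 1},
  {"dx": -10,"dy": -21,"dz": 0,"yaw": 0,"gripper": 1},
  {"dx": -11,"dy": -26,"dz": 0,"yaw": 0,"gripper": 1},
])

```text
clock: 1.4
tcp_pos: [0.457, 0.1977, 0.3161]
orientation: [0.233, -3.133, 0.0]
contact_force: [0.2, -0.8, 0.3]
grip_width: 0.0855
gripper_force: 0.0
```

Request:
send_rows([
  {"dx": 0,"dy": -4,"dz": 0,"yaw": 0,"gripper": 1},
  {"dx": 0,"dy": -5.7,"dz": 0,"yaw": 0,"gripper": 1},
  {"dx": 0,"dy": -5.7,"dz": 0,"yaw": 0,"gripper": 1},
  {"dx": 0,"dy": -5.7,"dz": 0,"yaw": 0,"gripper": 1},
])

```text
clock: 1.9
tcp_pos: [0.4645, 0.1448, 0.3162]
orientation: [0.239, -3.132, -0.001]
contact_force: [-1.2, -0.4, -0.1]
grip_width: 0.0857
gripper_force: 0.0
```

Run:
```python
from h import *
f=grab('wrist'); P=cloud(f); c=f['color'].astype(int); ok=f['depth']>0
cv2.imwrite('pics/d.png',f['color'][:,:,::-1])
m=ok&(np.hypot(P[...,0]-.513,P[...,1]-.144)<.05)&(P[...,2]>.138)&(P[...,2]<.155)
v,u=np.nonzero(m); q=P[m]; print(len(q))
if len(q):
  (cx,cy),wh,a=cv2.minAreaRect((q[:,:2]*1000).astype(np.float32)); print(cx,cy,wh,a,q.mean(0),u.mean(),v.mean())
r=m&(c[...,0]>120)&(c[...,1]<80); 
k,l,s,ce=cv2.connectedComponentsWithStats(r.astype(np.uint8))
for i in range(1,k): print(s[i],ce[i],P[l==i].mean(0))
to(.513,.144,.22,189)
```

```text
776
513.1451416015625 145.4788055419922 (60.98419189453125, 13.551920890808105) 8.668094635009766 [0.51145617 0.1454791  0.14431636] 250.53221649484536 224.9007731958763
[244 201   1   1   1] [244. 201.] [0.48763373 0.13543896 0.14205116]
[244 206   4   6  13] [245.69230769 208.46153846] [0.49406322 0.1381317  0.14501061]
[254 206   4   6  14] [256.07142857 208.42857143] [0.49257151 0.14826263 0.14478816]
[244 223  14   9  90] [250.55555556 227.26666667] [0.51347971 0.14580375 0.14488215]
[245 242   4   6  13] [245.84615385 244.92307692] [0.53393367 0.14389172 0.14473174]
[253 243   5   5  16] [255.75 245.25] [0.53271624 0.15401277 0.14483664]
p [0.4645 0.1449 0.3162] toolx ang -171.27 tilt [-0.  0. -1.] j [-0.6   0.1   0.18  1.93 -0.02  1.11  1.32] t 1.95 move cm [-4.78 -0.83  9.62] yaw -0.2659308230474835 F [ 0.5 -0.2 -0.3] M [-0.03 -0.02  0.03] w 0.08529410703771005 0.0
```

View pics/d.png

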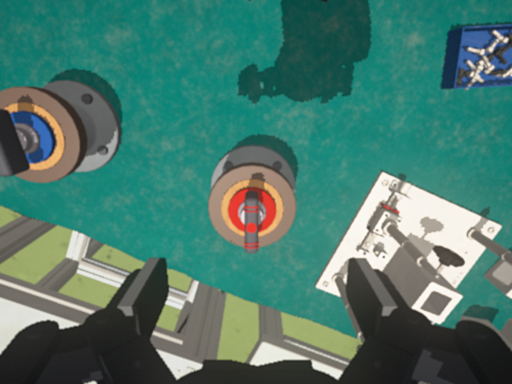

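The wrist view shows the red-flanged nut at (250,225), well clear of the fixture. The bar is at (0.5131, 0.1457), angle 8.7°, which is already in line with the tool.

Request:
send_rows([
  {"dx": -2.4,"dy": -0.35,"dz": 0,"yaw": 0,"gripper": 1},
  {"dx": -4.8,"dy": -0.65,"dz": 3,"yaw": 0,"gripper": 1},
  {"dx": -4.8,"dy": -0.65,"dz": 7,"yaw": 0,"gripper": 1},
  {"dx": -4.8,"dy": -0.65,"dz": 11,"yaw": 0,"gripper": 1},
  {"dx": -4.8,"dy": -0.65,"dz": 11,"yaw": 0,"gripper": 1},
])

```text
clock: 2.58
tcp_pos: [0.5111, 0.1445, 0.2036]
orientation: [0.238, -3.126, 0.003]
contact_force: [-0.2, -0.5, -0.4]
grip_width: 0.0856
gripper_force: 0.0
```

```bash
python3 -c "
from h import *
to(.5131,.1456,.142,188.7)"
```

```text
p [0.5111 0.1445 0.2036] toolx ang -171.3 tilt [-0.006 -0.002 -1.   ] j [-0.55  0.31  0.19  1.96 -0.07  0.89  1.4 ] t 2.575 move cm [-0.26  0.09  6.16] yaw 0.00045723230402927584 F [-0.2 -0.5 -0.4] M [-0.01 -0.03  0.05] w 0.0856148861617566 0.0
```

Request:
send_rows([
  {"dx": 0,"dy": 0,"dz": 0,"yaw": 0,"gripper": 1},
  {"dx": 0,"dy": 0,"dz": 2,"yaw": 0,"gripper": 1},
  {"dx": 0,"dy": 0,"dz": 4,"yaw": 0,"gripper": 1},
  {"dx": 0,"dy": 0,"dz": 6.2,"yaw": 0,"gripper": 1},
  {"dx": 0,"dy": 0,"dz": 6.2,"yaw": 0,"gripper": 1},
])

```text
clock: 3.2
tcp_pos: [0.5135, 0.1442, 0.1449]
orientation: [-0.235, 3.133, 0.0]
contact_force: [0.1, 0.0, -0.3]
grip_width: 0.0854
gripper_force: 0.0
```

```bash
python3 -c "
from h import *
to(.5131,.1456,.142,188.7)"
```

```text
p [0.5135 0.1442 0.1449] toolx ang -171.4 tilt [ 0.  0. -1.] j [-0.54  0.39  0.18  2.   -0.1   0.76  1.42] t 3.2 move cm [0.02 0.15 0.29] yaw -0.10493716507136241 F [ 0.1  0.  -0.3] M [-0.04  0.03 -0.02] w 0.08544171100747545 0.0
```

Request:
send_rows([
  {"dx": 0,"dy": 0.1,"dz": 0.25,"yaw": 0,"gripper": 1},
  {"dx": 0,"dy": 0.1,"dz": 0.25,"yaw": 0,"gripper": 0.4},
  {"dx": 0,"dy": 0.1,"dz": 0.25,"yaw": 0,"gripper": 0.3},
  {"dx": 0,"dy": 0.1,"dz": 0.25,"yaw": 0,"gripper": 0.3},
  {"dx": 0,"dy": 0.1,"dz": 0.25,"yaw": 0,"gripper": 0.3},
], force=50)

```text
clock: 3.82
tcp_pos: [0.5132, 0.1447, 0.1419]
orientation: [-0.235, 3.133, 0.0]
contact_force: [0.2, 0.4, 1.8]
grip_width: 0.0258
gripper_force: 0.2
```

Run:
```python
from h import *
f=grab('wrist'); cv2.imwrite('pics/e.png',f['color'][:,:,::-1])
to(.5131,.1456,.142,188.7)
```

```text
p [0.5132 0.1447 0.1419] toolx ang -171.43 tilt [ 0.  0. -1.] j [-0.54  0.39  0.18  2.01 -0.1   0.75  1.42] t 3.875 move cm [-0.    0.09 -0.01] yaw -0.1312979032550743 F [-0.3 -0.4  0.5] M [-0.04  0.06  0.01] w 0.025840787108491615 0.31138683669269085
```

View pics/e.png

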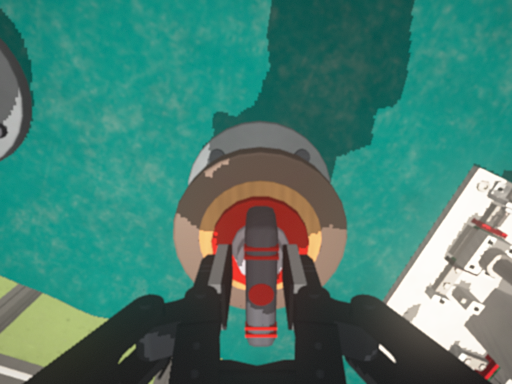

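The bar stands between the fingers and is about 0.7 mm to the right of their middle (bar at u=261, finger middle at about 256). I'll centre and close.

Request:
send_rows([
  {"dx": 0,"dy": 0.07,"dz": 0,"yaw": 0,"gripper": 0.3},
  {"dx": 0,"dy": 0.07,"dz": 0,"yaw": 0,"gripper": 0.1},
  {"dx": 0,"dy": 0.07,"dz": 0,"yaw": 0,"gripper": 0.05},
  {"dx": 0,"dy": 0.07,"dz": 0,"yaw": 0,"gripper": 0.05},
  {"dx": 0,"dy": 0.07,"dz": 0,"yaw": 0,"gripper": 0.05},
], force=50)

```text
clock: 4.5
tcp_pos: [0.5133, 0.1462, 0.1424]
orientation: [-0.235, 3.132, 0.002]
contact_force: [-1.6, 1.8, 4.5]
grip_width: 0.0134
gripper_force: 52.2
```

```bash
python3 -c "
from h import *
to(.5131,.1456,.142,188.7)"
```

```text
p [0.5133 0.1462 0.1424] toolx ang -171.4 tilt [ 0.001  0.001 -1.   ] j [-0.54  0.39  0.18  2.01 -0.1   0.75  1.42] t 4.5 move cm [ 0.03 -0.06  0.04] yaw -0.10051864459830995 F [-1.6  1.8  4.5] M [ 0.24  0.3  -0.03] w 0.013368609372690158 52.202238980680704
```

Gripped. Now I'll turn clockwise from above, which is positive yaw, following the thread's rise.

Request:
send_rows([
  {"dx": 0,"dy": 0,"dz": -0.02,"yaw": 8,"gripper": 0.05},
  {"dx": 0,"dy": 0,"dz": -0.04,"yaw": 16,"gripper": 0.05},
  {"dx": 0,"dy": 0,"dz": -0.06,"yaw": 24,"gripper": 0.05},
  {"dx": 0,"dy": 0,"dz": -0.07,"yaw": 32,"gripper": 0.05},
  {"dx": 0,"dy": 0,"dz": -0.09,"yaw": 40,"gripper": 0.05},
])

```text
clock: 5.12
tcp_pos: [0.5133, 0.1464, 0.1433]
orientation: [0.855, 3.023, 0.002]
contact_force: [-0.7, 0.8, 4.1]
grip_width: 0.0131
gripper_force: 52.2
```

```bash
python3 -c "
from h import *
to(.5131,.1456,.143,98.7)"
```

```text
p [0.5133 0.1464 0.1433] toolx ang 148.4 tilt [ 0.001  0.001 -1.   ] j [-0.67  0.4   0.35  2.01 -0.2   0.75  0.81] t 5.125 move cm [-0.03 -0.08  0.03] yaw 49.69934224098523 F [-0.7  0.8  4.1] M [0.34 0.32 0.25] w 0.013057291596751636 52.23284337669611
```

Request:
send_rows([
  {"dx": 0,"dy": 0,"dz": -0.02,"yaw": 10,"gripper": 0.05},
  {"dx": 0,"dy": 0,"dz": -0.04,"yaw": 20,"gripper": 0.05},
  {"dx": 0,"dy": 0,"dz": -0.07,"yaw": 30,"gripper": 0.05},
  {"dx": 0,"dy": 0,"dz": -0.09,"yaw": 40,"gripper": 0.05},
  {"dx": 0,"dy": 0,"dz": -0.11,"yaw": 50,"gripper": 0.05},
])

```text
clock: 5.75
tcp_pos: [0.5135, 0.1466, 0.1445]
orientation: [-2.054, -2.377, -0.003]
contact_force: [-1.2, 2.9, 4.2]
grip_width: 0.0132
gripper_force: 52.2
```

Request:
send_rows([
  {"dx": 0,"dy": 0,"dz": 0,"yaw": 0,"gripper": 0.05},
  {"dx": 0,"dy": 0,"dz": 0,"yaw": 0,"gripper": 0.05},
])

```text
clock: 6.0
tcp_pos: [0.5135, 0.1466, 0.1444]
orientation: [-2.049, -2.381, -0.003]
contact_force: [-1.2, 1.9, 5.6]
grip_width: 0.0133
gripper_force: 52.1
```

Run:
```python
from h import *
to(.5131,.1456,.144,98.7)
f=grab('wrist'); cv2.imwrite('pics/f.png',f['color'][:,:,::-1])
```

```text
p [0.5135 0.1466 0.1444] toolx ang 98.59 tilt [ 0.001  0.002 -1.   ] j [-0.84  0.44  0.57  2.02 -0.33  0.77  0.08] t 6.0 move cm [-0.09 -0.05  0.04] yaw -0.10884320240523948 F [-1.2  1.9  5.6] M [ 0.47  0.31 -0.2 ] w 0.013269427613527066 52.13092968799174
```

View pics/f.png

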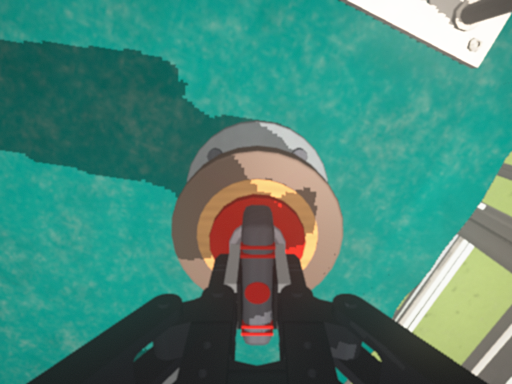

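The bar (dot at (257,293)) is still in line between the fingers after the 90° turn, so the nut turned with the gripper. I'll open partly, then fully, and rise.

Request:
send_rows([
  {"dx": 0,"dy": 0,"dz": 0,"yaw": 0,"gripper": 0.6},
  {"dx": 0,"dy": 0,"dz": 0,"yaw": 0,"gripper": 0.8},
  {"dx": 0,"dy": 0,"dz": 0,"yaw": 0,"gripper": 0.8},
  {"dx": 0,"dy": 0,"dz": 0,"yaw": 0,"gripper": 0.8},
])

```text
clock: 6.55
tcp_pos: [0.513, 0.1452, 0.1437]
orientation: [-2.049, -2.381, 0.0]
contact_force: [-0.4, 0.6, 1.1]
grip_width: 0.0684
gripper_force: 0.0
```

Request:
send_rows([
  {"dx": 0,"dy": 0,"dz": -3,"yaw": 0,"gripper": 0.8},
  {"dx": 0,"dy": 0,"dz": -7,"yaw": 0,"gripper": 0.8},
  {"dx": 0,"dy": 0,"dz": -11,"yaw": 0,"gripper": 0.8},
  {"dx": 0,"dy": 0,"dz": -14,"yaw": 0,"gripper": 0.8},
  {"dx": 0,"dy": 0,"dz": -14,"yaw": 0,"gripper": 0.8},
])

```text
clock: 7.18
tcp_pos: [0.5143, 0.1456, 0.286]
orientation: [2.048, 2.38, 0.007]
contact_force: [0.5, -0.8, -0.6]
grip_width: 0.0684
gripper_force: 0.0
```

Run:
```python
from h import *
to(.5131,.1456,.144,98.7)
f=grab('wrist'); P=cloud(f); cv2.imwrite('pics/g.png',f['color'][:,:,::-1])
for c in((.513,.1457),(.466,-.105)):
  for f in(f,grab('side')):
    Q=cloud(f); m=(f['depth']>0)&(np.hypot(Q[...,0]-c[0],Q[...,1]-c[1])<.045)&(Q[...,2]>.138)&(Q[...,2]<.158)
    if m.sum()>20: print(c,m.sum(),cv2.minAreaRect((Q[m][:,:2]*1000).astype(np.float32)))
```

```text
p [0.5143 0.1456 0.286 ] toolx ang 98.57 tilt [ 0.004  0.003 -1.   ] j [-0.95  0.24  0.67  1.89 -0.17  1.06 -0.06] t 7.175 move cm [-1.00e-02 -1.80e-01  1.42e+01] yaw -0.13482163545779713 F [ 0.5 -0.8 -0.6] M [0.   0.02 0.01] w 0.06841062757158244 0.0
(0.513, 0.1457) 1098 ((513.1311645507812, 146.53350830078125), (14.210098266601562, 61.0114860534668), 8.077472686767578)
(0.513, 0.1457) 91 ((513.2598266601562, 144.81094360351562), (15.73237133026123, 61.374977111816406), 8.161274909973145)
(0.466, -0.105) 155 ((466.5606689453125, -103.20482635498047), (60.340877532958984, 14.676416397094727), 16.904605865478516)
(0.466, -0.105) 159 ((466.9427795410156, -103.30118560791016), (60.80320358276367, 14.966360092163086), 16.19283676147461)
```

View pics/g.png

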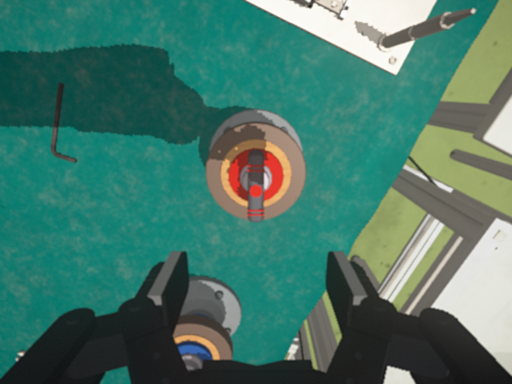

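The red nut (dot at (256,190)) now lies at 98°, a turn of about 90° clockwise. The blue nut is unchanged at about 16.5° and the gripper is clear.

```bash
python3 -c "
from bench import workorder
print(workorder.hand_in())"
```

```text
the job is handed in; nothing more can be done
None
```

I loosened the red-flanged left-hand nut about a quarter turn clockwise (about 90° in the camera images) without tightening it first, let go, and handed the job in at about 7 s on the clock; the blue-flanged nut was left untouched.

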